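# Load a coil former between the centres of a hand coil winder

## Task

Draw the coil former (the thick, hollow, pale tube) out of its storage tube in the rack and mount it in the coil winder: catch one end on the nose of the spring-loaded tailstock centre, press that back until the other end drops in line with the headstock centre, and let the spring hold the former between the two centres. Leave the former seated on both noses, let go of it, and leave the other rods and the things on the desk where they are.

Things in the scene. Friction and masses are not known exactly. Their poses are not given: they have to be found in the camera images.
- former_centre (a point): Centre of the coil former: a pale glass-fibre tube 150 mm long, 28 mm outside, 20 mm bore right through, 90 g. Its x axis runs along the tube; the ends, 75 mm away at -x and +x, are alike, and -x is the one that sticks out of the rack. At the start it lies loose in any one of the rack's three tubes, with 45 to 75 mm of its length sticking out.
- rack_mouth (a point): Mouth of the middle one of three level grey storage tubes, side by side 60 mm apart along y, axes 60 mm above the desk. They run from here along +x for 150 mm (bore 35 mm, outside 42 mm; rods lie loose on the bottom of the bore); rods are drawn out along -x. The rack is fixed, 204 mm wide, at most 86 mm high; of it only 5 mm of base board on the desk lies on the -x side of the mouths.
- winder_centre (a point): Point on the coil winder's axis, 95 mm above the desk, where the former's centre belongs. y lies along the axis: headstock at -y, sprung tailstock at +y. Fixed; bed 90 mm wide, 30 mm high between the stocks. Headstock 70 mm wide, y -110 to -156 mm, 134 mm high; tailstock 66 mm wide, y +104 to +150 mm, 134 mm high. The crank ends at y -206 mm, the pull knob at +167 (+197 pressed back).
- head_nose (a point): Tip of the headstock centre, a steel cone that points to the winder's +y, 66 mm from winder_centre: flat nose of 10 mm diameter that widens over 16 mm to 28 mm diameter (60 degree cone). It turns with the crank but does not slide. A spindle 20 mm thick joins it to the headstock. The former's 20 mm bore seats 9 mm over the nose.
- tail_nose (a point): Tip of the tailstock centre, an equal cone that points to the winder's -y, on a sprung quill (14 mm thick, its coil spring in sight, 19 mm); at rest 56 mm from winder_centre. It moves with the quill.
- tail (a joint): How far the sprung tailstock quill is pressed back along the winder's +y, m: 0 at rest (fully out) to 0.030 (stop). The spring pushes it out with 4 N at rest, 6.5 N at 10 mm (where a mounted former holds it) and 11.5 N at the stop. The former, seated on the tail nose, passes the headstock nose when the quill is pressed back about 20 mm or more.
- crank (a joint): Angle of the headstock spindle and its crank, rad, any start; it turns freely and does not matter.
- dowel_centre (a point): Bystander: centre of a solid wooden dowel, 19 mm thick, 170 mm long, in another tube of the rack (x along it), sticking out 45 to 75 mm.
- whip_centre (a point): Bystander: centre of a solid aluminium rod, 12 mm thick, 160 mm long, in another tube of the rack (x along it), sticking out 45 to 75 mm.
- desk_mic: Bystander: desk microphone, foot 120 x 85 mm, stem and head rising to 215 mm at -10 to +60 mm along its x; origin at the middle of the foot's underside.
- wire_spool: Bystander: spool of copper wire standing on its flange, 72 mm diameter, 54 mm high; origin under its centre.
- loading_coil: Bystander: finished loading coil standing upright, 60 mm foot, 102 mm high; origin under its centre.
- jar: Bystander: glass jar, 60 mm diameter, 75 mm high; origin under its centre.
- screwdriver: Bystander: screwdriver lying flat, 170 mm long along x, 26 mm thick; origin under its centre.
- parts_tray: Bystander: small grey parts tray, 90 x 65 x 30 mm; origin under its centre.
Things that resemble listed ones, but are neither listed nor needed, are in the scene too. What is shaped like the part that bears former_centre but red is not meant.

How it is judged:
By the outcome, as a careful person would: the job done as asked, in the order asked, and still so for the second after the job is handed in, with the robot touching nothing.
It also fails if it takes over 61 s, if anything falls off the work surface, if the arm or the gripper's body presses on something with over 40 N, if the wrist force passes 120 N, or if a joint passes its speed limit or range.

## Robot

A 6-joint arm with a two-finger parallel gripper is mounted at the origin on the work surface. World frame = base frame: x ahead of the robot, y to its left, z up, the work surface at z = 0. Lengths are in mm, angles in rad, forces in N, time in s.
With the tool pointing down it reaches from about 400 to 925 mm from the base axis. Payload 12.5 kg.
Tool frame: the origin (TCP) lies midway between the tips of the shut fingers; the grasp point (between the pads) lies 19 mm behind it; z points along the fingers, y is the direction in which the jaws open and shut (so a half turn about z gives the same grasp; the last joint's range is limited). The gripper opens to 95 mm and grips with 3 to 60 N. Pads are 20 mm wide; open, the fingers measure 119 mm over their backs; the gripper's body (75 mm by 180 mm) begins 59 mm behind the grasp point.
Start: joints at [1.031, 0.491, 1.559, -0, 1.092, -0.106], TCP at [262.687, 567.135, 214.661] pointing down, gripper open.
Joint ranges: [-3.1, 3.1], [-0.84, 2.19], [0.05, 2.79], [-1.13, 4.28], [0.06, 2.93], [-2.69, 2.69]. Speed limits (rad/s): [2.22, 2.22, 2.79, 3.14, 3.14, 3.14].

## Interface

Orientations are given as [roll, pitch, yaw] about the fixed x, y, z axes, in that order (R = Rz(yaw) Ry(pitch) Rx(roll)).
In Python, from cell import * gives the robot as it stands. The module is installed in compiled form; this text tells all that it offers.
- The arm moves only by the tool carry_out, never from a script. Its argument "moves" is a list of rows, each an object of numbers: "dx", "dy", "dz": the shift along the tool's x, y, z in m; "twist": the turn about the tool's z in degrees. A call has 1 to 5 rows; each row is the pose to reach, as a shift and turn from the pose commanded when the call began, along the tool's axes at that moment; what a row does not reach only later rows make up. A row lasts 1/10 s, in which the tool goes at most 50 mm and 8.59 degrees, less where a joint would pass 70% of its speed; a pose out of reach is approached as far as the arm can. A call with a gripper value outside its range is refused whole. "grip" is the finger opening in m, from 0 to 0.0951, set as the call begins (left out, the last holds). The fingers move at their own pace and stop on an object; the grip force is fixed at half the most. Time passes only in rows, so rows that repeat a pose let the fingers close. It gives the time, the measured TCP pose, the force and the opening at its end, in the units of the state.
- state(): the state, without advancing time (a new reading comes with each control period).
- read_camera(name): name is "scene" or "top" or "wrist"; returns (picture, depth): 480x640x3 uint8, red, green, blue; 480x640 float32, mm along the optical axis (not along the pixel's ray), 0 where there is no reading.
- camera_info(name): a dict with "mtx" (3x3 intrinsics, pixels), "dist_coeffs" ([k1, k2, p1, p2, k3] as OpenCV has them; the pictures are not rectified), "R" (3x3) and "t" (3): a world point X has camera coordinates R X + t. Camera axes: x right, y down, z forward; pixel columns grow to the right and rows downward; lengths in mm; the calibration is good to about 2 mm. A picture is of the moment at which its call begins: read the wrist's pose just before it. camera_info takes no time and is no camera call; for the wrist camera it gives the pose at the moment of the call.
- job_done(): hands the job in, once; it reports no verdict.
The state is a dict: "t": time; "joints": joint angles; "qvel": joint speeds; "tau": joint torques, N m; "eef_pos": TCP position; "tcp_rot": TCP orientation; "ft_force": force on the tool from outside, world axes, zero at the start; "moment": the same for the moment, N m; "opening": opening from 0.0 (shut) to 1.0 (fully open).
Only numpy, scipy, OpenCV 4.12 (cv2) and the standard library are available. Lean on these libraries where they do the work, as an engineer would, in place of code of your own. Each camera call takes 0.05 s, during which the arm holds its last target. There are 200 camera calls.

## Working session

There is one attempt and no reset: what is moved stays moved. The work goes in short steps, Python scripts to look and compute and a tool call to move; the robot and the scene stay as the last step left them, time stands still between calls to the robot, and variables do not carry over. Pictures are saved under pics/ and viewed, about 8 in all and at most 12, crops included, and the job is handed in when it is done.

Besides the shell and the picture viewer there is one more tool, called after ">>>" by a JSON object that holds its "api" and its "payload", one argument or row to a line. carry_out: Moves the arm, as the interface text tells. Its arguments: {"type":"object","properties":{"moves":{"type":"array","items":{"type":"object","properties":{"dx":{"type":"number"},"dy":{"type":"number"},"dz":{"type":"number"},"twist":{"type":"number"}}}},"grip":{"type":"number"}},"required":["moves"]}

```bash
mkdir -p pics
cat > h.py <<'E'
from cell import *
import numpy as np, cv2
def save(n,im): cv2.imwrite('pics/'+n,im[:,:,::-1])
def pts(name,d,info=None):
    i=info or camera_info(name); K=np.array(i['mtx'],float); D=np.array(i['dist_coeffs'],float)
    v,u=np.mgrid[0:480,0:640]
    p=cv2.undistortPoints(np.stack([u.ravel(),v.ravel()],1).astype(float)[:,None],K,D)[:,0]
    z=d.ravel(); c=np.c_[p*z[:,None],z]
    X=(c-np.array(i['t']).ravel())@np.array(i['R'])
    X[z<=0]=np.nan
    return X.reshape(480,640,3)
def show():
    s=state(); print({k:np.round(s[k],3) for k in ('t','joints','eef_pos','tcp_rot','ft_force','opening')})
E
python3 - <<'E'
from h import *
show()
for n in('scene','top'):
    im,d=read_camera(n); save(n+'0.png',im); np.savez(n+'0.npz',im=im,X=pts(n,d)); i=camera_info(n); print(n,-np.array(i['R']).T@np.array(i['t']).ravel(),(d>0).mean())
E
```

```text
{'t': np.float64(0.0), 'joints': array([ 1.031,  0.492,  1.559,  0.   ,  1.092, -0.106]), 'eef_pos': array([262.539, 566.916, 214.053]), 'tcp_rot': array([-3.14 , -0.   ,  2.708]), 'ft_force': array([-0.456, -0.203,  0.49 ]), 'opening': np.float64(0.998)}
scene [1391.29373062  186.51678531 1136.88967219] 0.9960026041666666
top [ 419.97106984  -25.1805939  1308.28735169] 0.9960481770833334
```

View pics/top0.png

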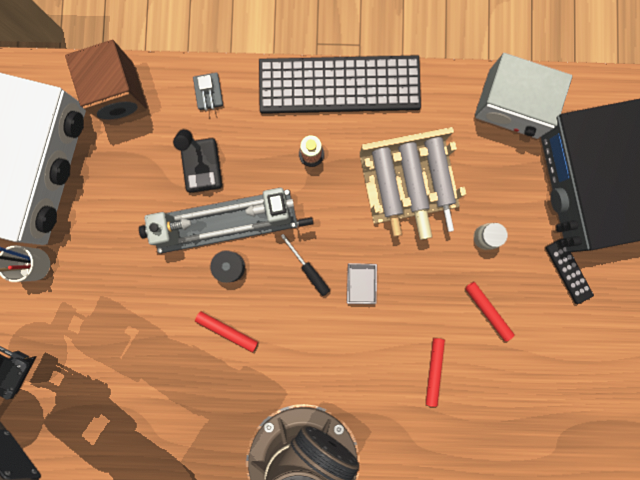

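View pics/scene0.png

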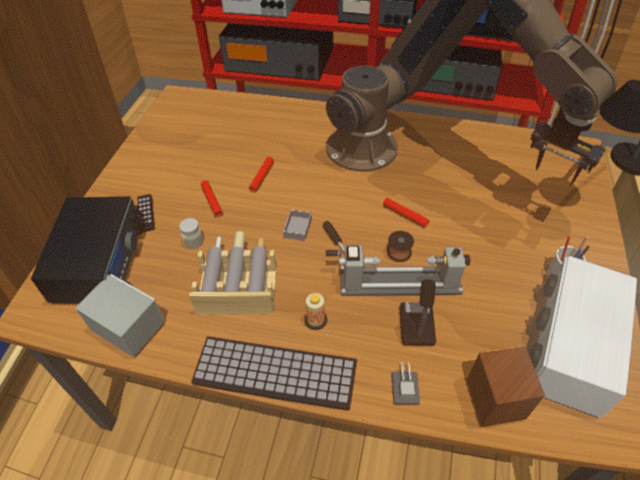

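Top view: the former is in the middle rack tube, with its end at about (424,238). The headstock is at (277,203), the tailstock at (155,228) and the mic at (200,165). Next I'll measure these.

Run:
```python
from h import *
f=np.load('top0.npz'); im=f['im'].astype(int); X=f['X']
hsv=cv2.cvtColor(f['im'],cv2.COLOR_RGB2HSV)
u,v=np.meshgrid(range(640),range(480))
# tubes: high grey-ish points in rack region
def line(m,n):
    P=X[m]; c=P.mean(0); U,S,V=np.linalg.svd(P[:,:2]-c[:2]); d=V[0]; d=d if d[0]>0 else -d
    s=(P[:,:2]-c[:2])@d; print(n,len(P),'c',c.round(1),'yaw',np.degrees(np.arctan2(d[1],d[0])).round(2),'ends',(c[:2]+np.percentile(s,1)*d).round(1),(c[:2]+np.percentile(s,99)*d).round(1),'z',np.percentile(P[:,2],[5,50,95]).round(1))
    return c,d
z=X[...,2]
low=hsv[...,1]<60
for n,(a,b) in dict(T1=(375,400),T2=(402,427),T3=(428,455)).items():
    m=(u>a)&(u<b)&(v>145)&(v<205)&(z>72)&(z<84)&low; line(m,n)
m=(u>408)&(u<438)&(v>206)&(v<243)&(z>50)&(z<80); line(m,'former'); print(f['im'][225,423],f['im'][212,390],f['im'][170,412])
m=(u>380)&(u<406)&(v>206)&(v<243)&(z>45)&(z<80); line(m,'dowel?')
m=(u>440)&(u<460)&(v>206)&(v<235)&(z>45)&(z<80); line(m,'whip?')
m=(u>260)&(u<300)&(v>180)&(v<222)&(z>127)&(z<140); line(m,'head');hm=m
m=(u>135)&(u<180)&(v>205)&(v<250)&(z>127)&(z<140); line(m,'tail')
m=(u>184)&(u<258)&(v>195)&(v<235)&(z>85)&(z<125); line(m,'noses')
m=(u>150)&(u<225)&(v>120)&(v<200)&(z>60); line(m,'mic'); P=X[m];print(P.min(0),P.max(0))
m=m&(z>130);P=X[m];print('hi',P.min(0),P.max(0))
m=(u>290)&(u<330)&(v>130)&(v<170)&(z>60); P=X[m];print('coil',P.min(0),P.max(0))
c=np.vstack([cv2.resize(f['im'][185:260,125:325],None,fx=4,fy=4),cv2.resize(f['im'][125:250,355:470][:, :100],(500,300))[:, :500].copy().repeat(1,1) if 0 else np.zeros((1,800,3),np.uint8)])
```

```text
T1 827 c [ 647.6 -170.1   78.5] yaw 12.08 ends [ 586.1 -183.2] [ 708.9 -157. ] z [73.1 79.  82.9]
T2 847 c [ 651.8 -230.    78.6] yaw 12.17 ends [ 587.7 -243.8] [ 715.3 -216.3] z [73.1 78.7 83.1]
T3 785 c [ 654.  -289.7   78.3] yaw 12.97 ends [ 592.  -303.9] [ 718.2 -274.9] z [73.1 78.5 83.1]
former 411 c [ 549.8 -251.9   67.7] yaw 16.49 ends [ 516.3 -261.8] [ 584.3 -241.7] z [58.7 68.4 75.6]
[247 247 230] [182 173 170] [215 205 200]
dowel? 289 c [ 553.7 -189.9   64.2] yaw 19.67 ends [ 521.5 -201.4] [ 582.9 -179.5] z [53.3 61.1 79.2]
whip? 112 c [ 561.3 -311.9   53.5] yaw 12.39 ends [ 534.5 -317.8] [ 586.6 -306.3] z [49.1 53.5 58.3]
head 331 c [573.3  67.4 133.2] yaw 14.27 ends [552.6  62.2] [594.1  72.7] z [129.  133.2 137.4]
tail 73 c [515.9 323.9 133.8] yaw 53.56 ends [510.4 316.4] [521.5 331.5] z [130.3 133.9 136.7]
noses 161 c [550.3 167.8 102.4] yaw -76.96 ends [527.2 267.7] [563.6 110.4] z [ 94.3 102.6 108.7]
mic 355 c [691.3 255.6 185.6] yaw -1.0 ends [668.8 256. ] [717.6 255.2] z [ 81.3 198.9 208.3]
[667.26622798 241.59034618  61.083931  ] [720.17672338 273.83877688 211.7049624 ]
hi [667.26622798 241.59034618 157.8650477 ] [720.17672338 273.83877688 211.7049624 ]
coil [686.17924254 -22.56956093  61.74380659] [731.95974085  22.01455056 109.23953221]
```

>>> {"api": "carry_out", "payload": {
  "moves": [
    {"dx": -0.605, "dy": -0.622, "twist": -37},
    {"dx": -0.605, "dy": -0.622, "twist": -37},
    {"dx": -0.605, "dy": -0.622, "twist": -37},
    {"dx": -0.605, "dy": -0.622, "twist": -37},
    {"dx": -0.605, "dy": -0.622, "twist": -37}
  ],
  "grip": 0.05
}}

```text
schema error: expected keys dx, dy, dz, twist
```

```bash
cat >> h.py <<'E'
def to(x,y,z,yaw):
    s=state(); p=np.array(s['eef_pos']); r=s['tcp_rot'][2]; d=np.array([x,y,z])-p
    a=np.array([np.cos(r),np.sin(r),0]); b=np.array([np.sin(r),-np.cos(r),0])
    t=-(yaw-np.degrees(r)); t=(t+180)%360-180
    print('pose',p.round(1),np.degrees(s['tcp_rot']).round(2),'-> dx %.4f dy %.4f dz %.4f twist %.2f'%(d@a/1e3,d@b/1e3,-d[2]/1e3,t),'F',np.round(s['ft_force'],1),'op',round(float(s['opening'])*95.1,1))
E
python3 -c "
from h import *
show();to(551,-252,180,192.2)"
```

```text
{'t': np.float64(0.1), 'joints': array([ 1.031,  0.491,  1.559, -0.   ,  1.092, -0.106]), 'eef_pos': array([262.578, 566.927, 214.129]), 'tcp_rot': array([-3.141, -0.   ,  2.708]), 'ft_force': array([ 0.798,  0.11 , -0.526]), 'opening': np.float64(1.003)}
pose [262.6 566.9 214.1] [-1.7994e+02 -1.0000e-02  1.5515e+02] -> dx -0.6059 dy -0.6219 dz 0.0341 twist -37.05 F [ 0.8  0.1 -0.5] op 95.4
```

>>> {"api": "carry_out", "payload": {
  "moves": [
    {"dx": -0.605, "dy": -0.622, "dz": 0, "twist": -37},
    {"dx": -0.605, "dy": -0.622, "dz": 0, "twist": -37},
    {"dx": -0.605, "dy": -0.622, "dz": 0, "twist": -37},
    {"dx": -0.605, "dy": -0.622, "dz": 0, "twist": -37},
    {"dx": -0.605, "dy": -0.622, "dz": 0, "twist": -37}
  ],
  "grip": 0.05
}}

```text
t: 0.6
eef_pos: [343.7, 336.1, 214.5]
tcp_rot: [-3.142, -0.0, -2.924]
ft_force: [1.5, 0.5, 0.2]
opening: 0.637
```

```bash
python3 -c "
from h import *
show();to(551,-252,214,192.2)"
```

```text
{'t': np.float64(0.6), 'joints': array([ 0.637,  0.287,  1.901, -0.   ,  0.953, -1.152]), 'eef_pos': array([343.706, 336.127, 214.537]), 'tcp_rot': array([-3.142, -0.   , -2.924]), 'ft_force': array([1.532, 0.457, 0.237]), 'opening': np.float64(0.637)}
pose [343.7 336.1 214.5] [-180.     -0.   -167.52] -> dx -0.0753 dy -0.6190 dz 0.0005 twist 0.28 F [1.5 0.5 0.2] op 60.6
```

>>> {"api": "carry_out", "payload": {
  "moves": [
    {"dx": -0.075, "dy": -0.619, "dz": 0, "twist": 0},
    {"dx": -0.075, "dy": -0.619, "dz": 0, "twist": 0},
    {"dx": -0.075, "dy": -0.619, "dz": 0, "twist": 0},
    {"dx": -0.075, "dy": -0.619, "dz": 0, "twist": 0},
    {"dx": -0.075, "dy": -0.619, "dz": 0, "twist": 0}
  ]
}}

```text
t: 1.1
eef_pos: [425.4, 99.5, 214.7]
tcp_rot: [3.141, 0.0, -2.93]
ft_force: [0.5, 0.0, 0.6]
opening: 0.52
```

>>> {"api": "carry_out", "payload": {
  "moves": [
    {"dx": -0.045, "dy": -0.371, "dz": 0, "twist": 0},
    {"dx": -0.045, "dy": -0.371, "dz": 0, "twist": 0},
    {"dx": -0.045, "dy": -0.371, "dz": 0, "twist": 0},
    {"dx": -0.045, "dy": -0.371, "dz": 0, "twist": 0},
    {"dx": -0.045, "dy": -0.371, "dz": 0, "twist": 0}
  ]
}}

```text
t: 1.6
eef_pos: [507.0, -137.0, 214.5]
tcp_rot: [3.141, -0.0, -2.93]
ft_force: [0.4, 0.0, 0.3]
opening: 0.525
```

```bash
python3 -c "
from h import *
show();to(551,-252,214,192.2)"
```

```text
{'t': np.float64(1.6), 'joints': array([-0.39 ,  0.35 ,  1.802,  0.   ,  0.99 , -2.172]), 'eef_pos': array([ 507.012, -137.04 ,  214.536]), 'tcp_rot': array([ 3.141, -0.   , -2.93 ]), 'ft_force': array([0.375, 0.026, 0.347]), 'opening': np.float64(0.525)}
pose [ 507.  -137.   214.5] [ 1.7998e+02 -1.0000e-02 -1.6788e+02] -> dx -0.0189 dy -0.1216 dz 0.0005 twist -0.08 F [0.4 0.  0.3] op 49.9
```

Now go above and look with the wrist camera.

>>> {"api": "carry_out", "payload": {
  "moves": [
    {"dx": -0.019, "dy": -0.122, "dz": 0, "twist": 0},
    {"dx": -0.019, "dy": -0.122, "dz": 0, "twist": 0},
    {"dx": -0.019, "dy": -0.122, "dz": 0, "twist": 0},
    {"dx": -0.019, "dy": -0.122, "dz": 0, "twist": 0}
  ]
}}

```text
t: 2.0
eef_pos: [551.4, -252.9, 213.6]
tcp_rot: [3.141, -0.001, -2.932]
ft_force: [-0.5, -0.7, -0.4]
opening: 0.525
```

Run:
```python
from h import *
to(551,-252,214,192.2)
i=camera_info('wrist'); im,d=read_camera('wrist'); save('w1.png',im); X=pts('wrist',d,i); np.savez('w1.npz',im=im,X=X)
print(-np.array(i['R']).T@np.array(i['t']).ravel())
z=X[...,2]; ax=np.array([np.cos(np.radians(12.2)),np.sin(np.radians(12.2))]); 
R=X[...,:2]-[551,-252]; s=R@ax; w=R@np.array([-ax[1],ax[0]])
m=(abs(w)<22)&(z>52)&(z<80)&(s<25)
P=X[m]; S=s[m];W=w[m]; print(len(S),'tip s',np.percentile(S,[0.5,2]))
for a in range(-40,30,10):
    k=(S>a)&(S<a+10)
    if k.sum()>20: print(a,np.percentile(W[k],[2,98]).round(1),np.percentile(P[k,2],98).round(1))
```

```text
pose [ 551.4 -252.9  213.6] [ 1.7998e+02 -3.0000e-02 -1.6802e+02] -> dx 0.0002 dy 0.0010 dz -0.0004 twist -0.22 F [-0.5 -0.7 -0.4] op 50.0
[ 481.58693939 -267.80496925  383.63391101]
2195 tip s [-38.48847641 -38.02329317]
-40 [-13.6  12.8] 70.8
-30 [-13.8  12.9] 71.0
-20 [-12.9  12.9] 70.9
-10 [-13.  13.] 70.9
0 [-13.1  13.1] 70.8
10 [-13.3  13.2] 70.9
20 [-13.8  18.9] 79.4
```

View pics/w1.png

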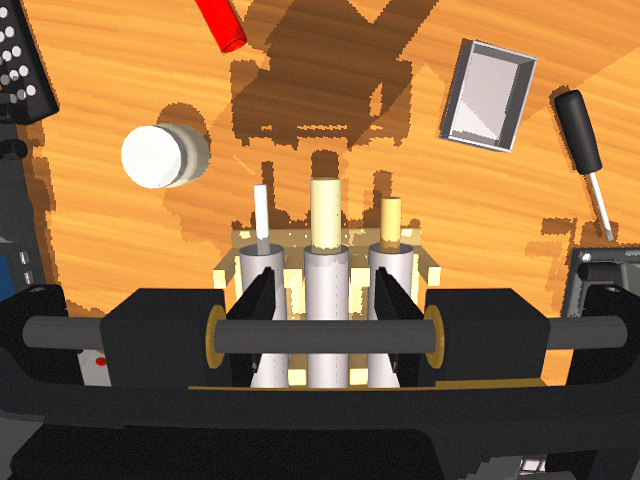

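The wrist view shows the former in the middle tube, its tip at (326,178), with the dowel to the right and the whip to the left. The depth data puts the tip 38 mm out from my aim point and laterally centred. I'll descend and grip.

>>> {"api": "carry_out", "payload": {
  "moves": [
    {"dx": 0.005, "dy": 0.001, "dz": 0.05, "twist": -0.2},
    {"dx": 0.005, "dy": 0.001, "dz": 0.1, "twist": -0.2},
    {"dx": 0.005, "dy": 0.001, "dz": 0.145, "twist": -0.2},
    {"dx": 0.005, "dy": 0.001, "dz": 0.165, "twist": -0.2},
    {"dx": 0.005, "dy": 0.001, "dz": 0.1755, "twist": -0.2}
  ]
}}

```text
t: 2.55
eef_pos: [545.0, -248.4, 37.3]
tcp_rot: [3.139, -0.002, -2.925]
ft_force: [-0.7, 0.3, -0.5]
opening: 0.524
```

>>> {"api": "carry_out", "payload": {
  "moves": [
    {"dx": 0, "dy": 0, "dz": 0, "twist": 0},
    {"dx": 0, "dy": 0, "dz": 0, "twist": 0},
    {"dx": 0, "dy": 0, "dz": 0, "twist": 0},
    {"dx": 0, "dy": 0, "dz": 0, "twist": 0},
    {"dx": 0, "dy": 0, "dz": 0, "twist": 0}
  ],
  "grip": 0.015
}}

```text
t: 3.05
eef_pos: [546.5, -250.5, 40.3]
tcp_rot: [-3.14, 0.002, -2.926]
ft_force: [-0.8, -0.6, 4.6]
opening: 0.287
```

```bash
python3 -c "
from h import *
to(546,-253,38,192.2)"
```

```text
pose [ 546.5 -250.5   40.3] [-1.7992e+02  1.0000e-01 -1.6766e+02] -> dx 0.0011 dy -0.0023 dz 0.0023 twist 0.14 F [-0.8 -0.6  4.6] op 27.3
```

>>> {"api": "carry_out", "payload": {
  "moves": [
    {"dx": 0, "dy": -0.001, "dz": -0.002, "twist": 0},
    {"dx": 0.02, "dy": -0.001, "dz": -0.002, "twist": 0},
    {"dx": 0.055, "dy": -0.001, "dz": -0.002, "twist": 0},
    {"dx": 0.095, "dy": -0.001, "dz": -0.002, "twist": 0},
    {"dx": 0.13, "dy": -0.001, "dz": -0.002, "twist": 0}
  ]
}}

```text
t: 3.55
eef_pos: [417.5, -278.8, 41.1]
tcp_rot: [3.141, -0.0, -2.926]
ft_force: [0.1, -0.9, -0.7]
opening: 0.289
```

Run:
```python
from h import *
to(419,-278,200,192.2)
i=camera_info('wrist'); im,d=read_camera('wrist'); save('w2.png',im); X=pts('wrist',d,i); np.savez('w2.npz',im=im,X=X)
```

```text
pose [ 417.5 -278.8   41.1] [ 1.7996e+02 -3.0000e-02 -1.6763e+02] -> dx -0.0016 dy 0.0004 dz -0.1589 twist 0.17 F [ 0.1 -0.9 -0.7] op 27.5
```

View pics/w2.png

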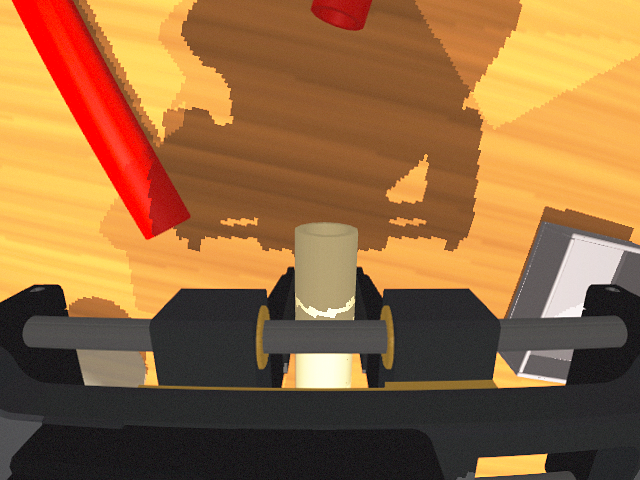

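Firmly gripped: the tip is at (326,230), centred between the fingers, and the former is clear of the rack. Now I'll lift and carry it.

>>> {"api": "carry_out", "payload": {
  "moves": [
    {"dx": 0.0, "dy": 0, "dz": -0.045, "twist": 0},
    {"dx": 0.0, "dy": 0, "dz": -0.09, "twist": 0},
    {"dx": 0.0, "dy": 0, "dz": -0.13, "twist": 0},
    {"dx": 0, "dy": 0, "dz": -0.16, "twist": 6},
    {"dx": -0.01, "dy": 0.03, "dz": -0.16, "twist": 14}
  ]
}}

```text
t: 4.1
eef_pos: [423.8, -250.1, 205.0]
tcp_rot: [-3.137, 0.006, 3.106]
ft_force: [1.3, 0.5, -1.0]
opening: 0.291
```

Run:
```python
from h import *
to(531,212.5,200,88)
f=np.load('w2.npz'); X=f['X']; z=X[...,2]
r=np.radians(192.35); R=X[...,:2]-[417.5,-278.8]; s=R@[np.cos(r),np.sin(r)]; w=R@[np.sin(r),-np.cos(r)]
m=(abs(w)<20)&(z>50)&(z<85)&(s>10); print('tip',np.percentile(s[m],[98,99.5]),'w',np.percentile(w[m],[2,98]),'z98',np.percentile(z[m],98), [ (a,np.percentile(z[m&(s>a)&(s<a+5)],97).round(1)) for a in (12,17,22,27)])
```

```text
pose [ 423.8 -250.1  205. ] [-179.74    0.33  177.96] -> dx -0.0906 dy 0.4661 dz 0.0050 twist 89.96 F [ 1.3  0.5 -1. ] op 27.7
tip [34.4573605  34.69736628] w [-18.78225531  18.76269609] z98 82.15644545101576 [(12, np.float64(71.2)), (17, np.float64(70.9)), (22, np.float64(71.1)), (27, np.float64(71.1))]
```

>>> {"api": "carry_out", "payload": {
  "moves": [
    {"dx": -0.09, "dy": 0.466, "dz": 0.005, "twist": 90},
    {"dx": -0.09, "dy": 0.466, "dz": 0.005, "twist": 90},
    {"dx": -0.09, "dy": 0.466, "dz": 0.005, "twist": 90},
    {"dx": -0.09, "dy": 0.466, "dz": 0.005, "twist": 90},
    {"dx": -0.09, "dy": 0.466, "dz": 0.005, "twist": 90}
  ]
}}

```text
t: 4.6
eef_pos: [471.0, -34.2, 199.0]
tcp_rot: [3.142, -0.0, 2.456]
ft_force: [1.4, -0.7, -0.6]
opening: 0.284
```

```bash
python3 -c "
from h import *
to(531,212.5,200,88)"
```

```text
pose [471.  -34.2 199. ] [ 1.8000e+02 -1.0000e-02  1.4074e+02] -> dx 0.1096 dy 0.2290 dz -0.0010 twist 52.74 F [ 1.4 -0.7 -0.6] op 27.0
```

>>> {"api": "carry_out", "payload": {
  "moves": [
    {"dx": 0.11, "dy": 0.229, "dz": 0, "twist": 52.5},
    {"dx": 0.11, "dy": 0.229, "dz": 0, "twist": 52.5},
    {"dx": 0.11, "dy": 0.229, "dz": 0, "twist": 52.5},
    {"dx": 0.11, "dy": 0.229, "dz": 0, "twist": 52.5},
    {"dx": 0.11, "dy": 0.229, "dz": 0, "twist": 52.5}
  ]
}}

```text
t: 5.1
eef_pos: [522.6, 182.7, 199.0]
tcp_rot: [-3.141, -0.0, 1.786]
ft_force: [0.5, -0.1, 0.2]
opening: 0.29
```

Run:
```python
from h import *
to(531,212.5,200,88)
i=camera_info('wrist'); im,d=read_camera('wrist'); save('w3.png',im); X=pts('wrist',d,i); np.savez('w3.npz',im=im,X=X)
```

```text
pose [522.6 182.7 199. ] [-179.98   -0.    102.35] -> dx 0.0273 dy 0.0145 dz -0.0010 twist 14.35 F [ 0.5 -0.1  0.2] op 27.6
```

View pics/w3.png

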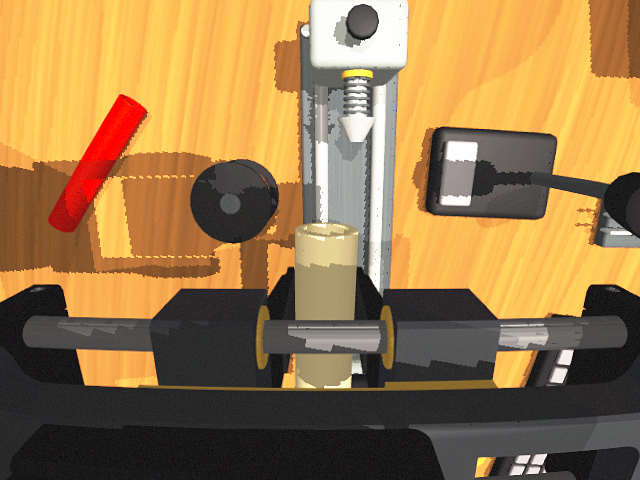

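The nose tip is at (357,141), the quill runs up to (357,72), and the former's end is at (326,230). Measuring the quill axis from the depth data.

Run:
```python
from h import *
f=np.load('w3.npz'); X=f['X']; z=X[...,2]
u,v=np.meshgrid(range(640),range(480))
th=np.radians(103.04); wy=np.array([np.cos(th),np.sin(th)]); wx=np.array([wy[1],-wy[0]]); c=np.array([543.4,196.9])
m=(u>335)&(u<380)&(v>68)&(v<146)&(z>85)&(z<125)
R=X[...,:2]-c; a=R@wy; b=R@wx
print('tip y',np.percentile(a[m],[0.5,2,5]))
for k in range(50,106,5):
    q=m&(a>k)&(a<k+5)
    if q.sum()>8: print(k,q.sum(),'x',np.percentile(b[q],[3,97]).round(1),'mid',b[q].mean().round(1),'zmax',np.percentile(z[q],97).round(1))
# tail block top
q=(u>310)&(u<407)&(v<70)&(z>128)&(z<138); print('block',np.percentile(b[q],[1,99]),np.percentile(a[q],[1,99]),np.median(z[q]))
# rails / bed direction: bed z~30
s=state()
r=np.radians(102.35);g=np.array([522.6,182.7]);S=(X[...,:2]-g)@[np.cos(r),np.sin(r)];W=(X[...,:2]-g)@[np.sin(r),-np.cos(r)]
q=(abs(W)<16)&(z>195)&(z<235)&(S>12); print('tip',np.percentile(S[q],[98,99.5]),np.percentile(W[q],[2,98]),[np.percentile(z[q&(S>e)&(S<e+5)],97).round(1) for e in(12,17,22,27)])
```

```text
tip y [62.08908348 63.48259308 65.60657664]
60 82 x [-5.1  6.2] mid 0.4 zmax 102.2
65 162 x [-7.5  8.4] mid 0.2 zmax 104.3
70 233 x [-9.6 10.7] mid 0.2 zmax 107.2
75 235 x [-11.7  12.8] mid 0.1 zmax 109.2
80 170 x [-7.5  8.7] mid 0.5 zmax 104.8
85 166 x [-7.5  8.7] mid 0.4 zmax 104.7
90 176 x [-7.4  8.7] mid 0.3 zmax 104.7
95 195 x [-7.6  8.8] mid 0.3 zmax 104.7
100 186 x [-7.5  8.9] mid 0.3 zmax 104.9
105 349 x [-12.7  15.4] mid 0.6 zmax 106.6
block [-8.67850632  9.77991964] [123.11565214 141.0917782 ] 133.7314603746534
tip [34.93918038 35.09720719] [-11.66234844  13.82044029] [np.float64(228.9), np.float64(228.8), np.float64(228.9), np.float64(228.8)]
```

```bash
python3 -c "
from h import *
to(529.4,216.6,199,87)"
```

```text
pose [523.8 187.9 199. ] [ 1.7992e+02 -1.0000e-01  1.0156e+02] -> dx 0.0270 dy 0.0112 dz 0.0000 twist 14.56 F [-2.2  4.  -1.9] op 27.4
```

>>> {"api": "carry_out", "payload": {
  "moves": [
    {"dx": 0.014, "dy": 0.006, "dz": 0.02, "twist": 7},
    {"dx": 0.025, "dy": 0.011, "dz": 0.04, "twist": 14.5},
    {"dx": 0.025, "dy": 0.011, "dz": 0.05, "twist": 14.5},
    {"dx": 0.025, "dy": 0.011, "dz": 0.05, "twist": 14.5},
    {"dx": 0.025, "dy": 0.011, "dz": 0.05, "twist": 14.5}
  ]
}}

```text
t: 5.65
eef_pos: [528.1, 207.1, 149.4]
tcp_rot: [3.142, 0.0, 1.542]
ft_force: [1.0, -0.1, -0.4]
opening: 0.288
```

```bash
cat > m.py <<'E'
from h import *
import sys
to(529.4,216.6,79.2,87)
s=state(); i=camera_info('wrist'); im,d=read_camera('wrist'); n=sys.argv[1]; save(n+'.png',im); X=pts('wrist',d,i); np.savez(n+'.npz',im=im,X=X)
z=X[...,2]; th=np.radians(103.04); wy=np.array([np.cos(th),np.sin(th)]); wx=np.array([wy[1],-wy[0]]); c=np.array([542.5,202.9])
R=X[...,:2]-c; a=R@wy; b=R@wx
r=s['tcp_rot'][2];g=np.array(s['eef_pos'][:2]);S=(X[...,:2]-g)@[np.cos(r),np.sin(r)];W=(X[...,:2]-g)@[np.sin(r),-np.cos(r)]
q=(abs(W)<16)&(S>12)&(S<45)&(abs(z-s['eef_pos'][2]-24)<15); print('former tip',np.percentile(S[q],[98,99.5]),np.percentile(W[q],[2,98]),'top',np.percentile(z[q],97)-s['eef_pos'][2], 'tip in winder y,x',a[q&(S>32)].mean(),b[q&(S>32)].mean())
m=(a>40)&(a<105)&(abs(b)<18)&(z>88)&(z<118)&~q
print('nose y',np.percentile(a[m],[0.5,2,5]))
for k in range(50,106,6):
    q=m&(a>k)&(a<k+6)
    if q.sum()>8: print(k,q.sum(),'x',np.percentile(b[q],[3,97]).round(1),'mid',b[q].mean().round(1),'zmax',np.percentile(z[q],97).round(1))
m=(a>-70)&(a<-30)&(z<128)&(z>80);
E
python3 m.py w4
```

```text
pose [528.1 207.1 149.4] [180.     0.    88.33] -> dx 0.0096 dy 0.0010 dz 0.0702 twist 1.33 F [ 1.  -0.1 -0.4] op 27.4
former tip [34.97385413 35.17474357] [-12.10044146  13.82962703] top 29.8428826203382 tip in winder y,x 39.887164850913265 -3.7054316863187515
nose y [56.5019917  58.048219   60.55080383]
56 206 x [-6.   7.1] mid 0.5 zmax 103.1
62 338 x [-9.3 10.1] mid 0.4 zmax 106.7
68 412 x [-11.8  12.4] mid 0.4 zmax 109.1
74 276 x [-7.6  8.2] mid 0.4 zmax 105.0
80 306 x [-8.   8.6] mid 0.4 zmax 104.9
86 292 x [-7.9  8.7] mid 0.5 zmax 104.8
92 321 x [-8.   8.5] mid 0.3 zmax 104.5
98 581 x [-16.1  15.8] mid 0.3 zmax 107.2
104 161 x [-16.7  17. ] mid 0.3 zmax 110.0
```

View pics/w4.png

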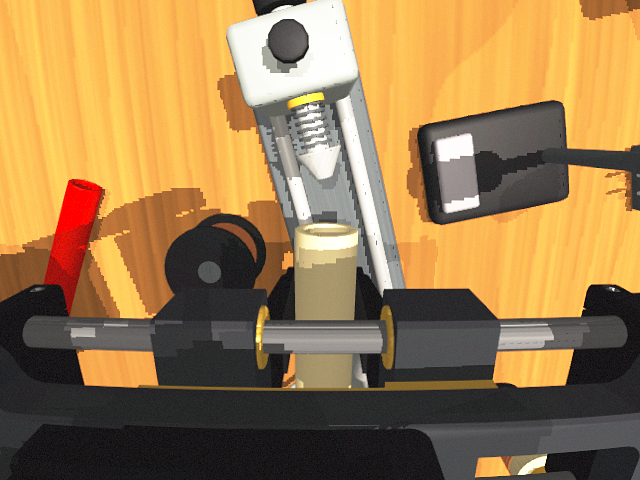

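The former's end is at (326,232) and the nose at (322,178). Both views agree on the axis. Next: shift slightly, lower to the axis height with the tilt kept, and stop just short of the nose.

>>> {"api": "carry_out", "payload": {
  "moves": [
    {"dx": 0.01, "dy": 0.0013, "dz": 0.0, "twist": 1.3},
    {"dx": 0.01, "dy": 0.0013, "dz": 0.03, "twist": 1.3},
    {"dx": 0.01, "dy": 0.0013, "dz": 0.055, "twist": 1.3},
    {"dx": 0.01, "dy": 0.0013, "dz": 0.07, "twist": 1.3},
    {"dx": 0.01, "dy": 0.0013, "dz": 0.07, "twist": 1.3}
  ]
}}

```text
t: 6.2
eef_pos: [529.2, 216.9, 78.2]
tcp_rot: [-3.14, 0.001, 1.517]
ft_force: [-0.0, -1.0, -0.4]
opening: 0.288
```

```bash
python3 m.py w5
```

```text
pose [529.2 216.9  78.2] [-1.799e+02  3.000e-02  8.693e+01] -> dx -0.0003 dy 0.0002 dz -0.0010 twist -0.07 F [-0.  -1.  -0.4] op 27.4
former tip [43.99303318 44.80846808] [-11.93008622  13.83854905] top 29.83489369678695 tip in winder y,x 51.75953307635755 0.13712894921536375
nose y [60.41436129 62.10421997 64.04331698]
56 112 x [-2.6  7.6] mid 3.5 zmax 103.6
62 626 x [-8.9 10. ] mid 0.9 zmax 106.4
68 966 x [-11.4  12.4] mid 0.8 zmax 108.7
74 564 x [-7.2  8.4] mid 0.6 zmax 104.9
80 652 x [-7.7  8.9] mid 0.7 zmax 105.0
86 614 x [-7.3  8.6] mid 0.7 zmax 104.7
92 626 x [-7.6  8.6] mid 0.7 zmax 104.8
98 1300 x [-16.   16.3] mid 0.7 zmax 107.3
104 357 x [-16.7  17. ] mid 0.3 zmax 110.5
```

View pics/w5.png

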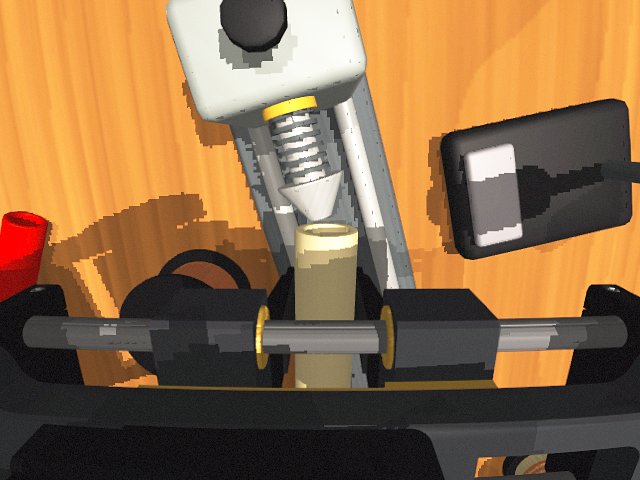

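The nose tip is at (322,220), right in front of the bore at (327,230). Advancing along the winder axis.

>>> {"api": "carry_out", "payload": {
  "moves": [
    {"dx": 0.0046, "dy": -0.0012, "dz": -0.001, "twist": 0},
    {"dx": 0.0095, "dy": -0.0026, "dz": -0.001, "twist": 0},
    {"dx": 0.0142, "dy": -0.004, "dz": -0.001, "twist": 0},
    {"dx": 0.0192, "dy": -0.0055, "dz": -0.001, "twist": 0},
    {"dx": 0.024, "dy": -0.0069, "dz": -0.001, "twist": 0}
  ]
}}

```text
t: 6.75
eef_pos: [523.4, 241.8, 80.3]
tcp_rot: [-3.141, 0.001, 1.517]
ft_force: [-1.5, -7.9, -0.7]
opening: 0.286
```

```bash
python3 m.py w6
```

```text
pose [523.4 241.8  80.3] [-1.7995e+02  7.0000e-02  8.6940e+01] -> dx -0.0248 dy 0.0074 dz 0.0011 twist -0.06 F [-1.5 -7.9 -0.7] op 27.2
former tip [44.28587428 44.82355087] [-12.83553427  13.51555303] top 29.653661790047153 tip in winder y,x 78.86821533116628 0.10327791901492667
nose y [40.34288454 41.1779414  42.36987966]
50 423 x [-17.5   1.8] mid -9.6 zmax 110.2
56 9 x [-17.9 -15.8] mid -16.8 zmax 104.7
68 10 x [ 6.9 10.8] mid 8.3 zmax 89.3
80 255 x [ 2.6 13.5] mid 8.5 zmax 108.1
86 520 x [-7.8  8.9] mid 1.1 zmax 104.6
92 550 x [-7.7  8.9] mid 0.8 zmax 104.8
98 774 x [-10.3  12.6] mid 1.0 zmax 107.3
104 218 x [-16.7  17.1] mid 0.4 zmax 110.2
```

View pics/w6.png

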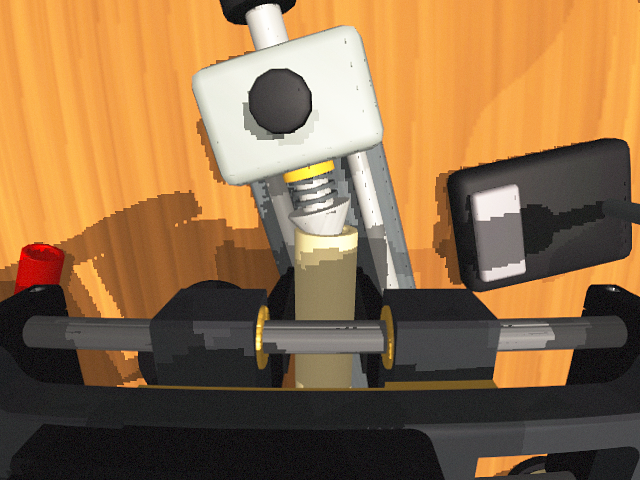

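Caught: the cone sits in the bore at (322,225), the spring is compressed, and I read about 8 N. Pressing 12 mm further and then straightening.

>>> {"api": "carry_out", "payload": {
  "moves": [
    {"dx": 0.003, "dy": -0.0008, "dz": 0.0005, "twist": 0},
    {"dx": 0.006, "dy": -0.0017, "dz": 0.0005, "twist": 0},
    {"dx": 0.009, "dy": -0.0026, "dz": 0.0005, "twist": 0},
    {"dx": 0.012, "dy": -0.0034, "dz": 0.0005, "twist": 0},
    {"dx": 0.012, "dy": -0.0034, "dz": 0.0005, "twist": 0}
  ]
}}

```text
t: 7.3
eef_pos: [520.2, 253.5, 79.6]
tcp_rot: [-3.14, 0.002, 1.518]
ft_force: [-2.8, -10.6, 0.3]
opening: 0.287
```

```bash
python3 -c "
from h import *
to(530.9,254.4,79.3,103.04)"
```

```text
pose [520.2 253.5  79.6] [-1.799e+02  1.200e-01  8.696e+01] -> dx 0.0014 dy 0.0106 dz 0.0003 twist -16.08 F [ -2.8 -10.6   0.3] op 27.2
```

>>> {"api": "carry_out", "payload": {
  "moves": [
    {"dx": 0.0006, "dy": 0.0026, "dz": 0, "twist": -4},
    {"dx": 0.001, "dy": 0.0053, "dz": 0, "twist": -8},
    {"dx": 0.0013, "dy": 0.008, "dz": 0, "twist": -12},
    {"dx": 0.0014, "dy": 0.0106, "dz": 0, "twist": -16},
    {"dx": 0.0014, "dy": 0.0106, "dz": 0, "twist": -16}
  ]
}}

```text
t: 7.8
eef_pos: [530.3, 253.9, 79.4]
tcp_rot: [-3.137, 0.002, 1.799]
ft_force: [-5.5, -11.3, 1.1]
opening: 0.286
```

Run:
```python
from h import *
to(533.2,244.7,79.3,103.04)
im,d=read_camera('scene'); X=pts('scene',d)
save('s7.png',cv2.resize(im[225:315,310:480],None,fx=4.5,fy=4.5,interpolation=cv2.INTER_CUBIC)); 
im2,d=read_camera('top');
```

```text
pose [530.3 253.9  79.4] [-1.7975e+02  1.0000e-01  1.0310e+02] -> dx -0.0096 dy 0.0008 dz 0.0001 twist 0.06 F [ -5.5 -11.3   1.1] op 27.2
```

View pics/s7.png

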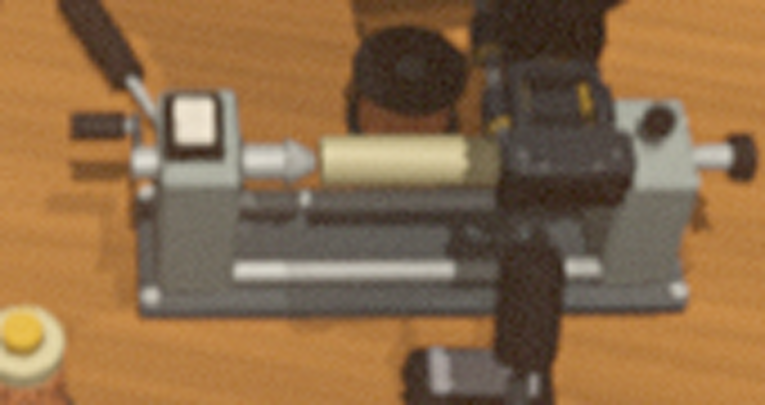

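The former is straight in front of the headstock nose: nose tip at (315,160), former end at (322,160). There is a small side force on the tool. Letting the spring push the former onto the head nose.

>>> {"api": "carry_out", "payload": {
  "moves": [
    {"dx": -0.002, "dy": -0.0005, "dz": 0, "twist": 0},
    {"dx": -0.004, "dy": -0.001, "dz": 0, "twist": 0},
    {"dx": -0.006, "dy": -0.001, "dz": 0, "twist": 0},
    {"dx": -0.008, "dy": -0.001, "dz": 0, "twist": 0},
    {"dx": -0.009, "dy": -0.001, "dz": 0, "twist": 0}
  ]
}}

```text
t: 8.4
eef_pos: [531.9, 245.2, 79.6]
tcp_rot: [-3.139, 0.001, 1.797]
ft_force: [-2.2, -7.4, -1.6]
opening: 0.287
```

Run:
```python
from h import *
to(533.2,244.7,79.3,103.04)
s=state();th=np.radians(103.04);print('Fy',np.dot(s['ft_force'][:2],[np.cos(th),np.sin(th)]),'Fx',np.dot(s['ft_force'][:2],[np.sin(th),-np.cos(th)]),'M',s['moment'])
```

```text
pose [531.9 245.2  79.6] [-1.7987e+02  7.0000e-02  1.0294e+02] -> dx -0.0008 dy 0.0011 dz 0.0003 twist -0.10 F [-2.2 -7.4 -1.6] op 27.3
Fy -6.708851445877436 Fx -3.802594545990029 M [-1.40348529  0.59844245  0.16135195]
```

>>> {"api": "carry_out", "payload": {
  "moves": [
    {"dx": -0.0005, "dy": -0.0003, "dz": 0, "twist": 0},
    {"dx": -0.001, "dy": -0.0005, "dz": 0, "twist": 0},
    {"dx": -0.0015, "dy": -0.0005, "dz": 0, "twist": 0},
    {"dx": -0.0015, "dy": -0.0005, "dz": 0, "twist": 0}
  ]
}}

```text
t: 8.8
eef_pos: [532.2, 243.9, 79.6]
tcp_rot: [-3.14, 0.001, 1.797]
ft_force: [-1.9, -6.2, -2.5]
opening: 0.287
```

```bash
cat > k.py <<'E'
from h import *
to(533.2,244.7,79.3,103.04)
s=state();th=np.radians(103.04);print('Fy',np.dot(s['ft_force'][:2],[np.cos(th),np.sin(th)]),'Fx',np.dot(s['ft_force'][:2],[np.sin(th),-np.cos(th)]),'M',s['moment'])
E
python3 k.py
```

```text
pose [532.2 243.9  79.6] [-1.7992e+02  6.0000e-02  1.0294e+02] -> dx 0.0005 dy 0.0012 dz 0.0003 twist -0.10 F [-1.9 -6.2 -2.5] op 27.3
Fy -5.647184408117186 Fx -3.268715626841517 M [-1.25478975  0.23041743  0.12180152]
```

>>> {"api": "carry_out", "payload": {
  "moves": [
    {"dx": -0.0005, "dy": 0, "dz": 0, "twist": 0},
    {"dx": -0.001, "dy": 0, "dz": 0, "twist": 0},
    {"dx": -0.0015, "dy": 0, "dz": 0, "twist": 0},
    {"dx": -0.0015, "dy": 0, "dz": 0, "twist": 0}
  ]
}}

```text
t: 9.2
eef_pos: [532.5, 242.7, 79.6]
tcp_rot: [-3.14, 0.001, 1.797]
ft_force: [-0.9, -5.2, -3.4]
opening: 0.289
```

```bash
python3 k.py
python3 - <<'E'
from h import *
im,d=read_camera('scene'); save('s8.png',cv2.resize(im[225:315,310:480],None,fx=4.5,fy=4.5,interpolation=cv2.INTER_CUBIC))
E
```

```text
pose [532.5 242.7  79.6] [-1.7993e+02  4.0000e-02  1.0295e+02] -> dx 0.0018 dy 0.0011 dz 0.0003 twist -0.09 F [-0.9 -5.2 -3.4] op 27.5
Fy -4.863277196953799 Fx -2.051872272504845 M [-0.92974928  0.27333007  0.24984463]
```

View pics/s8.png

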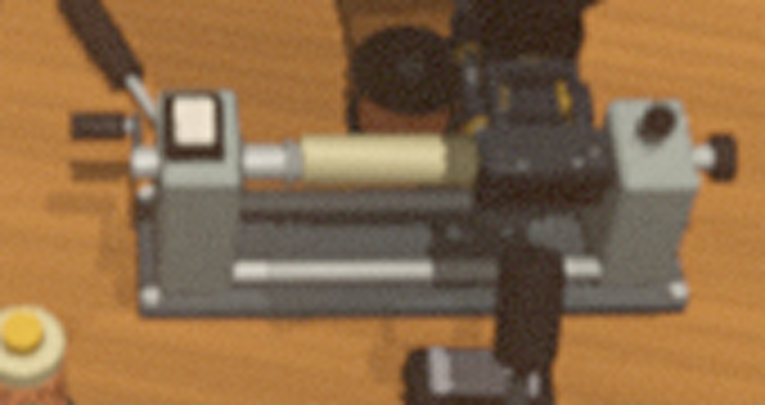

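The former is over the head nose; only the cone's base still shows, at (285-302,160). The downward force (-3.4 N) means I'm holding it slightly high, so I'll ease it down and in a little more.

>>> {"api": "carry_out", "payload": {
  "moves": [
    {"dx": -0.0005, "dy": 0, "dz": 0.0005, "twist": 0},
    {"dx": -0.001, "dy": 0, "dz": 0.001, "twist": 0},
    {"dx": -0.0015, "dy": 0, "dz": 0.001, "twist": 0},
    {"dx": -0.0015, "dy": 0, "dz": 0.001, "twist": 0}
  ]
}}

```text
t: 9.65
eef_pos: [533.0, 241.5, 79.2]
tcp_rot: [-3.141, 0.0, 1.797]
ft_force: [-3.3, -5.0, 2.6]
opening: 0.287
```

```bash
python3 k.py
```

```text
pose [533.  241.5  79.2] [-1.7998e+02  3.0000e-02  1.0296e+02] -> dx 0.0031 dy 0.0009 dz -0.0001 twist -0.08 F [-3.3 -5.   2.6] op 27.3
Fy -4.171624609356508 Fx -4.353922440241823 M [-0.80551883  0.56263235  0.37830213]
```

>>> {"api": "carry_out", "payload": {
  "moves": [
    {"dx": -0.0005, "dy": -0.0005, "dz": -0.0004, "twist": 0},
    {"dx": -0.001, "dy": -0.0008, "dz": -0.0004, "twist": 0},
    {"dx": -0.001, "dy": -0.0008, "dz": -0.0004, "twist": 0}
  ]
}}

```text
t: 9.95
eef_pos: [533.2, 240.7, 79.3]
tcp_rot: [3.14, -0.0, 1.796]
ft_force: [-0.3, 0.2, 2.9]
opening: 0.288
```

```bash
python3 k.py
```

```text
pose [533.2 240.7  79.3] [ 1.7993e+02 -2.0000e-02  1.0291e+02] -> dx 0.0038 dy 0.0009 dz -0.0000 twist -0.13 F [-0.3  0.2  2.9] op 27.3
Fy 0.26523924367966695 Fx -0.20529576789234036 M [0.0279544  0.11828725 0.42421223]
```

The axial force has dropped to zero, so the headstock carries the spring load. Releasing.

>>> {"api": "carry_out", "payload": {
  "moves": [
    {"dx": 0, "dy": 0, "dz": 0, "twist": 0},
    {"dx": 0, "dy": 0, "dz": 0, "twist": 0},
    {"dx": 0, "dy": 0, "dz": 0, "twist": 0},
    {"dx": 0, "dy": 0, "dz": 0, "twist": 0}
  ],
  "grip": 0.06
}}

```text
t: 10.35
eef_pos: [532.9, 240.3, 78.8]
tcp_rot: [-3.142, -0.0, 1.795]
ft_force: [-0.5, -0.0, 0.2]
opening: 0.568
```

>>> {"api": "carry_out", "payload": {
  "moves": [
    {"dx": 0, "dy": 0, "dz": -0.02, "twist": 0},
    {"dx": 0, "dy": 0, "dz": -0.05, "twist": 0},
    {"dx": 0, "dy": 0, "dz": -0.09, "twist": 0},
    {"dx": 0, "dy": 0, "dz": -0.13, "twist": 0},
    {"dx": -0.04, "dy": 0, "dz": -0.15, "twist": 0}
  ]
}}

```text
t: 10.85
eef_pos: [542.0, 203.7, 232.2]
tcp_rot: [3.137, -0.001, 1.799]
ft_force: [1.3, -0.9, 0.7]
opening: 0.631
```

>>> {"api": "carry_out", "payload": {
  "moves": [
    {"dx": -0.05, "dy": 0, "dz": 0, "twist": 0},
    {"dx": -0.1, "dy": 0, "dz": 0, "twist": 0},
    {"dx": -0.15, "dy": 0, "dz": 0, "twist": 0},
    {"dx": -0.2, "dy": 0, "dz": 0, "twist": 0},
    {"dx": -0.2, "dy": 0, "dz": 0, "twist": 0}
  ]
}}

```text
t: 11.35
eef_pos: [587.3, 1.3, 228.6]
tcp_rot: [3.141, 0.001, 1.791]
ft_force: [-0.8, 0.4, -0.3]
opening: 0.628
```

Run:
```python
from h import *
show()
im,d=read_camera('scene'); im2,d2=read_camera('top'); 
a=cv2.resize(im[225:315,310:480],(760,402),interpolation=cv2.INTER_CUBIC); X=pts('top',d2)
b=cv2.resize(im2[185:260,125:325],(533,198),interpolation=cv2.INTER_CUBIC); c=np.zeros((600,760,3),np.uint8); c[:402]=a; c[402:,:533]=b; e=cv2.resize(im2[120:245,350:475],(198,198)); c[402:,533:731]=e; save('fin.png',c)
f=np.load('top0.npz'); X0=f['X']
m=(np.abs(X0-X)[...,2]>15); n,l,s,_=cv2.connectedComponentsWithStats(m.astype(np.uint8)); print([r[:].tolist() for r in s[1:] if r[4]>25])
th=np.radians(103.04); wy=np.array([np.cos(th),np.sin(th)]); wx=np.array([wy[1],-wy[0]]); R=X[...,:2]-[542.8,203.1]; A=R@wy; B=R@wx
for k in range(-90,95,15):
    q=(A>k)&(A<k+15)&(abs(B)<16)&(X[...,2]>88)&(X[...,2]<120)
    if q.sum()>5: print(k,q.sum(),B[q].mean().round(1),np.percentile(X[...,2][q],90).round(1))
```

```text
{'t': np.float64(11.35), 'joints': array([-1.100e-01,  4.230e-01,  1.637e+00, -1.000e-03,  1.081e+00,
       -3.290e-01]), 'eef_pos': array([587.347,   1.283, 228.576]), 'tcp_rot': array([3.141e+00, 1.000e-03, 1.791e+00]), 'ft_force': array([-0.805,  0.43 , -0.256]), 'opening': np.float64(0.628)}
[[0, 123, 363, 357, 58465], [415, 208, 18, 31, 368], [136, 225, 6, 14, 43], [0, 346, 37, 54, 1205]]
-75 34 2.7 110.0
-60 91 -1.2 110.6
-45 87 -1.1 109.7
-30 91 -1.3 110.8
-15 92 -0.9 110.0
0 87 -0.5 109.9
15 89 -0.4 110.9
30 92 -0.3 109.6
45 86 -0.6 110.4
60 91 -0.3 110.6
75 57 0.4 106.2
90 96 0.1 112.6
```

View pics/fin.png

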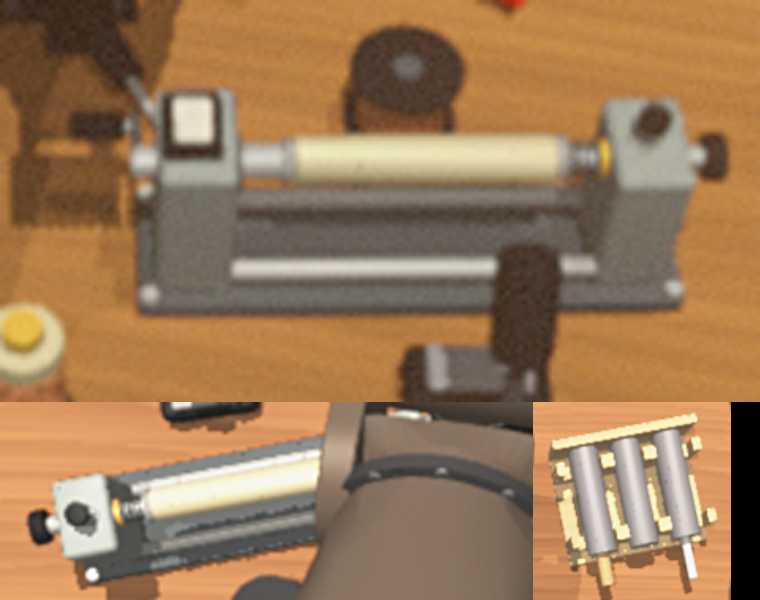

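The former is straight and seated on both noses. It spans (293-560,160), with even cone bases at both ends, and its top is level at about 110 mm. The gripper is clear, and the dowel and whip still protrude as before. Handing in.

```bash
python3 -c "
from h import *
print(job_done())"
```

```text
the job is handed in; nothing more can be done
None
```

The coil former is mounted between the two centres of the winder and released. I handed the job in at about 11.5 s.

I drew it out of the middle tube and caught its -x end on the tailstock nose, with the former turned about 16° sideways to clear the headstock. I pressed the quill back, straightened the former, and let the spring push it onto the headstock nose.

**Last checks:**
- **Seating:** the axial force on the tool fell to about 0 N before release, so the headstock was carrying the spring load. The camera shows the former straight on both noses. Its top is level at about 110 mm in the top camera, against 109 mm expected, which is within calibration.
- **Side offset:** the top camera measured a drift of about 1 mm along the former's length, also within calibration.
- **Gripper and bystanders:** the gripper is well clear. The dowel and whip still stick out of the rack as before. In the top-camera depth, the only changes apart from the arm's own area were the former leaving the rack and the tailstock knob pressed back. The arm hid part of that view. In the closing pictures the spool, loading coil and microphone look unmoved.

No check failed. My first winder position along its axis, from the top camera, was about 6 mm off; I corrected it from the wrist camera before catching the nose.

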